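Rack an inspected solar panel and hold the dry-box lid at 60 degrees

TASK

I have finished inspecting the framed solar panel in the single stand: lift it out, keep it upright, stand it in the free slot of the three-slot rack, gently lowered to the bottom and not dropped, and let go of it. Then raise the self-closing lid of the dry box to 60 degrees from closed and hold it there so that I can reach in for the next panel: finish while you are still holding the lid, because it springs shut when let go. Leave the two panels already in the rack, the multimeter and the satellite frame where they are.

Things in the scene. Friction and masses are not known exactly. Their poses are not given: they have to be found in the camera images.
- panel: the inspected solar panel in its aluminium handling frame, 8 mm thick (x), 96 wide (y), 104 high (z), 0.08 to 0.17 kg, both faces alike. Origin: centre of its lower edge, z up its height. Top bar of the frame 14 mm high, full 8 mm thick: pinch it there from above (the cells are recessed). Starts upright in the stand's slot, origin 10 mm above the work surface
- stand: single-slot stand, fixed: dark steel base 73 mm (x) by 122 (y), a black toothed rail along each side, nothing between them. One slot along y through its middle, 11 mm wide, floor 10 mm above the work surface, straight up to 42 mm, then flared; teeth end 58 mm above the work surface. Origin: centre of its underside, z up
- rack: three-slot rack, fixed, built like the stand, 157 mm (x) by 122 (y); slots along y at x = -42 (free), 0 and +42 mm, 11 mm wide, floor 10 mm above the work surface, straight up to 42 mm, then flared; teeth end at 58 mm. A panel stands with its thickness along the rack's x and has 4 mm of play to each side along y. Origin: centre of its underside, z up
- rack_slot (a point): middle of the floor of the free slot (the rack's end slot at x = -42 mm, nearest the robot), 10 mm above the work surface, axes as the rack's: the panel's origin ends here, within 8 mm sideways and 4 mm in height
- mate1: a like framed panel already in the rack's middle slot; leave it. Origin and size as the inspected panel. The gap between neighbouring panels is 34 mm
- mate2: a like framed panel already in the rack's other end slot; leave it
- drybox: white dry box, fixed in place, 170 mm (x) by 180 mm (y) by 125 mm high without its lid, with a humidity dial on its front (-x) and stored panels inside. Origin: centre of its underside, z up; the lid is hinged along the far (+x) top rim
- lid: the lid: an aluminium frame with a clear window, 174 mm (x) by 184 mm (y) by 12 mm thick, 0.36 to 0.56 kg, with a bow handle on its top near the front edge. Origin on the hinge line, at the middle; axes as the box's when shut, turning with the lid. The lid is shut at the start and lies at x from -174 to 0 mm, z from 0 to 12 mm
- lid_hinge (a point): middle of the hinge line, fixed on the box at x = +85 mm, 125 mm above the work surface; the hinge turns about the box's y
- lid_handle (a point): middle of the handle's round bar: 11 mm thick, along y, 110 mm between its legs, 34 mm above the lid's top face; in the lid's frame at x = -157, z = 46 mm (17 mm behind the front edge); 171 mm above the work surface when shut, moves with the lid. Can be gripped from above, fingers before and behind it; it turns in the grip
- lid_angle (a joint): lid angle in rad: 0 shut, grows as the front edge rises, stop at 1.6; 60 degrees is 1.047. Gravity and a light closing spring always pull it shut, about 2 to 4 N at the handle
- meter: black multimeter lying flat, 150 by 78 by 38 mm, beyond the work; leave it. Origin: centre of its underside
- satframe: open aluminium frame of a small satellite with green boards in it, 100 by 100 by 114 mm, standing beyond the work; leave it. Origin: centre of its underside
Things that resemble listed ones, but are neither listed nor needed, are in the scene too. What is shaped like the panel but pink or red is not meant. Leave any blue or red look-alike of the mate1 alone.

How it is judged:
On the way, in this order (a step that is already met when the one before it is completed fails the run):
1. the inspected panel stands at the bottom of the rack's free slot, let go of (horizontal distance between panel and rack_slot below 0.008 m and z of panel in the frame of rack_slot below 0.004 m and angle between panel's own z axis and vertical below 0.15 rad and angle between the x axis of panel and the x axis of rack, either way round below 0.15 rad and contact force between the fingers and panel below 0.05 N and linear speed of panel below 0.02 m/s), for 0.3 s.
2. the lid is held still at 60 degrees, within 5 degrees, by the gripper (value of joint lid_angle between 0.96 and 1.134 rad and velocity of joint lid_angle between -0.06 and 0.06 rad/s and contact force between the fingers and lid above 0.5 N and contact force between each of panel, mate1, mate2, meter, satframe and lid below 0.05 N), for 0.2 s.
At the end, for the whole second after the job is handed in: The lid is at 60 degrees within 5, still, held by the gripper's fingers (over 0.5 N) and by nothing loose; the inspected panel stands released and at rest in the rack's free slot, within 8 mm of its middle, 4 mm of its floor and 0.15 rad of upright and of the rack's heading (all of step 1 and all of step 2); the arm keeps its last pose, push and grip.
It fails at once if a panel already in the rack is shifted by more than 12 mm or tipped (distance of any of mate1, mate2 from where it was at the start of the episode above 0.012 m or angle between any of mate1, mate2's own z axis and vertical above 0.25 rad).
It fails at once if the multimeter or the satellite frame is moved by more than 20 mm (distance of any of meter, satframe from where it was at the start of the episode above 0.02 m).
It fails at once if the inspected panel is tipped over (more than 45 degrees from upright) (angle between panel's own z axis and vertical above 0.8 rad).
It fails at once if the inspected panel is dropped (falls faster than 0.4 m/s out of the gripper) (contact force between the fingers and panel below 0.05 N and linear speed of panel above 0.4 m/s).
It also fails if it takes over 59 s, if anything falls off the work surface, if the arm or the gripper's body presses on something with over 40 N, if the wrist force passes 120 N, or if a joint passes its speed limit or range.

ROBOT

A 7-joint arm with a two-finger parallel gripper is mounted at the origin on the work surface. World frame = base frame: x ahead of the robot, y to its left, z up, the work surface at z = 0. Lengths are in m, angles in rad, forces in N, time in s.
With the tool pointing down it reaches from about 0.425 to 0.825 m from the base axis. Payload 3.6 kg.
Tool frame: the origin (TCP) lies at the very end of the fingers, on their centre line; the grasp point (between the pads) lies 19 mm behind it; z points along the fingers, y is the direction in which the jaws open and shut (so a half turn about z gives the same grasp; the last joint's range is limited). The gripper opens to 85 mm and grips with 20 to 120 N. Pads are 22 mm wide; open, the fingers measure 114 mm over their backs; the gripper's body (76 mm by 85 mm) begins 54 mm behind the grasp point. The pads swing forward as they close: fully open they stand 13 mm farther back than shut.
Start: joints at [1.131, 0.615, -0.013, 1.423, 0.008, 1.103, -0.04], TCP at [0.261, -0.595, 0.231] pointing down, gripper open.
Joint ranges: [-3.12, 3.12], [-0.3, 2.06], [-1.34, 1.32], [0.26, 2.42], [-1.36, 4.5], [0.01, 1.98], [-2.84, 2.84]. Speed limits (rad/s): [2.79, 2.79, 3.14, 3.14, 3.14, 3.14, 3.14].

INTERFACE

Orientations are given as a unit quaternion [w, x, y, z].
In Python, from bench import r gives the robot as it stands.
- The arm moves only by the shell command python3 -m inch 'ROWS' [FORCE]. ROWS is a JSON object of lists of equal length, an entry for each row: "delta_rot": the turn, a rotation vector about the tool's x, y, z as a fraction of full scale, a list of three; "slide": the shift along the tool's x, y, z as a fraction of full scale, a list of three; "claw": the closure, from -1 (fully open) to 1 (shut). A call has 1 to 20 rows; each row is the pose to reach, as a shift and turn from the pose measured when the call began, along the tool's axes at that moment, turning the shorter way round; what a row does not reach only later rows make up. Full scale, the value 1, is 120 mm for a shift and 180 degrees for a turn. A row lasts 1/10 s, in which the tool goes at most 50 mm and 8.59 degrees, less where a joint would pass 70% of its speed; a pose out of reach is approached as far as the arm can. A call with a number of a shift or a turn outside -1 to 1 is refused whole. A call with a gripper value outside its range is refused whole. The fingers move at their own pace and stop on an object; FORCE is the grip in N (left out, the last holds). Time passes only in rows, so rows that repeat a pose let the fingers close. It gives the time, the measured TCP pose, the force and the opening at its end, in the units of the state.
- r.observe(): the state, without advancing time (a new reading comes with each control period).
- r.grab_frame(name): name is "scene" or "top" or "wrist"; returns a dict with "frame" (400x640x3 uint8, red, green, blue), "mtx" (3x3 intrinsics, pixels), "origin" and "attitude" of the camera in the world. Camera axes: x right, y down, z forward; pixel columns grow to the right and rows downward; lengths in m; the calibration is good to about 2 mm. A picture is of the moment at which its call begins. There is no depth.
- r.close_job(): hands the job in, once; it reports no verdict.
Trained networks look in a picture, given as the dict that the camera call returned (one of the last four; its "shot" number tells which), for a name from the list of things; names that differ only in an ending like _2 or _b are one class to them, and where a whole thing is asked for, a point or a joint stands for the part that bears it (a point fixed in the world has none). Each returns a list of dicts, best first, with "p" (0 to 1); they miss things now and then, are a little off and sometimes report something else, mostly with a low value. They report only what shows in the picture. A call takes as long as a camera call. They do not tell look-alikes from the thing itself.
- r.recognise(thing, picture): "position" ([x, y, z] in m, in the coordinates of the camera as it stood for that picture, good to about 4 mm: the middle of the surface that is visible of it).
The state is a dict: "t": time; "qpos": joint angles; "qd": joint speeds; "joint_torque": joint torques, N m; "tcp_pos": TCP position; "tcp_rot": TCP orientation; "ft_force": force on the tool from outside, world axes, zero at the start; "moment": the same for the moment, N m; "grip_width": finger opening in m.
Only numpy, scipy, OpenCV 4.12 (cv2) and the standard library are available. Lean on these libraries where they do the work, as an engineer would, in place of code of your own. Each camera call takes 0.05 s, during which the arm holds its last target. There are 200 camera calls.

## Working session

There is one attempt and no reset: what is moved stays moved. The work goes in short steps, Python scripts to look and compute and a shell command to move; the robot and the scene stay as the last step left them, time stands still between calls to the robot, and variables do not carry over. Pictures are saved under pics/ and viewed, about 8 in all and at most 12, crops included, and the job is handed in when it is done.

```bash
mkdir -p pics
cat > h.py <<'E'
import numpy as np, cv2
from scipy.spatial.transform import Rotation as R
from bench import r
def rot(a):
    a=np.array(a,float)
    return a if a.shape==(3,3) else R.from_quat(np.r_[a[1:],a[0]]).as_matrix()
def shot(n,f=None):
    p=r.grab_frame(n)
    if f: cv2.imwrite('pics/'+f,p['frame'][:,:,::-1])
    return p
def find(p,names):
    for n in names:
        for d in r.recognise(n,p)[:3]:
            w=rot(p['attitude'])@np.array(d['position'])+p['origin']
            print(n,round(d['p'],2),w.round(4),'px',px(p,w).round(0))
def px(p,w):
    c=rot(p['attitude']).T@(np.array(w)-p['origin']); u=np.array(p['mtx'])@c; return u[:2]/u[2]
def ray(p,u,v,z):
    d=rot(p['attitude'])@np.linalg.solve(np.array(p['mtx']),[u,v,1.]); o=np.array(p['origin'])
    return o+d*(z-o[2])/d[2]
def to(target,yaw_y=None):
    """slide fractions to world TCP target from now; rot to have tool down with jaw axis at angle yaw_y"""
    s=r.observe(); M=rot(s['tcp_rot'])
    print('t',s['t'],'tcp',np.round(s['tcp_pos'],4),'F',np.round(s['ft_force'],1),'w',s['grip_width'])
    if target is not None: print('slide',(M.T@(np.array(target)-s['tcp_pos'])/0.12).round(3))
    if yaw_y is not None:
        for k in (0,np.pi):
            a=yaw_y+k; y=np.array([np.cos(a),np.sin(a),0]); z=np.array([0,0,-1.]); T=np.c_[np.cross(y,z),y,z]
            print('drot',(R.from_matrix(M.T@T).as_rotvec()/np.pi).round(4))
E
python3 - <<'E'
from h import *
for c in('scene','top'):
    p=shot(c,c+'1.png'); print(c,np.round(p['origin'],3))
    find(p,['panel','stand','rack','mate1','drybox','lid','lid_handle','meter','satframe'])
s=r.observe(); print(s['tcp_pos'],s['tcp_rot'],rot(s['tcp_rot']).round(3),s['qpos'])
E
```

```text
scene [1.201 0.313 0.697]
panel 0.94 [0.6342 0.3885 0.0602] px [456. 280.]
panel 0.85 [0.4291 0.2018 0.0601] px [391. 201.]
panel 0.69 [0.5535 0.2521 0.0681] px [400. 235.]
stand 0.8 [0.5742 0.2502 0.006 ] px [394. 259.]
rack 0.79 [ 0.5878 -0.2091  0.0239] px [226. 212.]
mate1 0.95 [ 0.5675 -0.2488  0.0764] px [214. 189.]
mate1 0.81 [ 0.7176 -0.252   0.0622] px [179. 229.]
mate1 0.74 [ 0.5295 -0.2388  0.0995] px [224. 175.]
drybox 0.69 [0.5992 0.0319 0.1294] px [305. 206.]
lid 0.97 [0.5552 0.023  0.1313] px [308. 193.]
lid 0.63 [0.6017 0.036  0.1295] px [306. 207.]
lid_handle 0.84 [0.5566 0.0191 0.133 ] px [307. 192.]
meter 0.83 [ 0.793  -0.0944  0.0304] px [219. 279.]
meter 0.4 [ 0.5793 -0.2066  0.0223] px [229. 211.]
satframe 0.74 [0.5545 0.0217 0.1311] px [308. 193.]
satframe 0.69 [0.7854 0.1865 0.0679] px [341. 306.]
top [0.481 0.033 1.5  ]
panel 0.7 [ 0.5683 -0.2382  0.1145] px [416. 209.]
panel 0.62 [0.6271 0.3835 0.1037] px [190. 182.]
panel 0.54 [0.5526 0.2517 0.1203] px [236. 210.]
stand 0.58 [0.5421 0.2569 0.01  ] px [240. 216.]
rack 0.56 [ 0.5218 -0.253   0.0084] px [413. 
[... 190 characters left out ...]
.1346] px [321. 212.]
drybox 0.32 [ 0.569  -0.2384  0.1153] px [416. 208.]
lid 0.9 [0.5486 0.0194 0.1317] px [321. 213.]
lid_handle 0.9 [0.5499 0.0152 0.1276] px [323. 213.]
meter 0.93 [ 0.7704 -0.1013  0.0335] px [364. 140.]
meter 0.66 [0.5443 0.0189 0.1332] px [321. 215.]
satframe 0.64 [0.7631 0.177  0.0653] px [267. 138.]
satframe 0.44 [ 0.5213 -0.2537  0.007 ] px [414. 227.]
satframe 0.34 [ 0.5677 -0.239   0.1132] px [416. 209.]
[ 0.26079897 -0.59536311  0.23133349] [-5.26141664e-06  9.78771715e-01  2.04953481e-01  2.98368024e-05] [[ 0.916  0.401  0.   ]
 [ 0.401 -0.916  0.   ]
 [ 0.     0.    -1.   ]] [ 1.13149837  0.61485354 -0.01264695  1.42338129  0.00810386  1.10340456
 -0.04044785]
```

View pics/scene1.png

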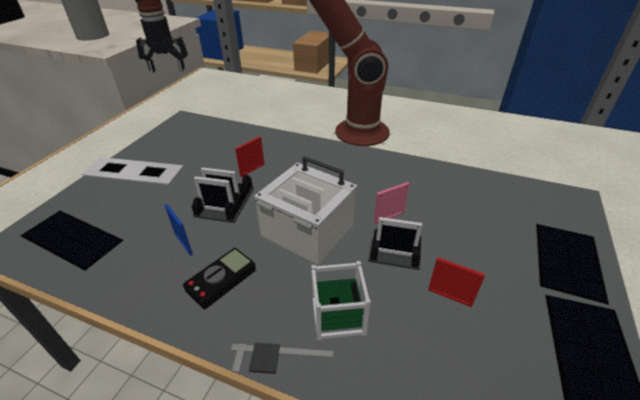

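View pics/top1.png

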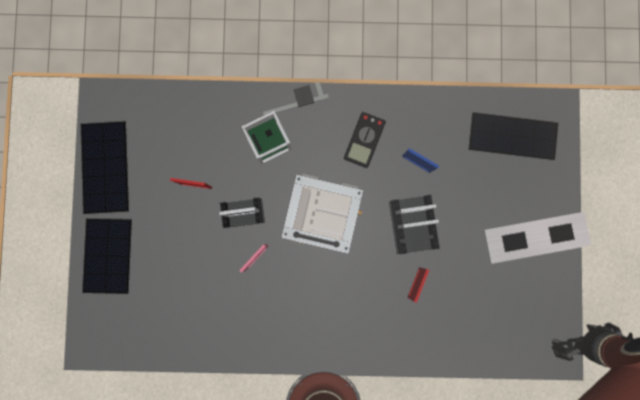

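The top view shows x going up and y going left. The stand with the panel is at (240,212), and the rack is at (415,224) with mates at rows 209 and 224. The box is at (322,213) with its handle at (317,240). I'll enlarge these for precise pixel positions.

Run:
```python
import cv2,numpy as np
a=cv2.imread('pics/top1.png')
A=cv2.resize(a[185:240,210:270],None,fx=6,fy=6,interpolation=cv2.INTER_CUBIC)
B=cv2.resize(a[190:258,383:448],None,fx=6,fy=6,interpolation=cv2.INTER_CUBIC)
C=np.zeros((408,750+0,3),np.uint8); C[:330,:360]=A; C[:408,360:750]=B
cv2.imwrite('pics/c1.png',C)
```

```text
(no output)
```

View pics/c1.png

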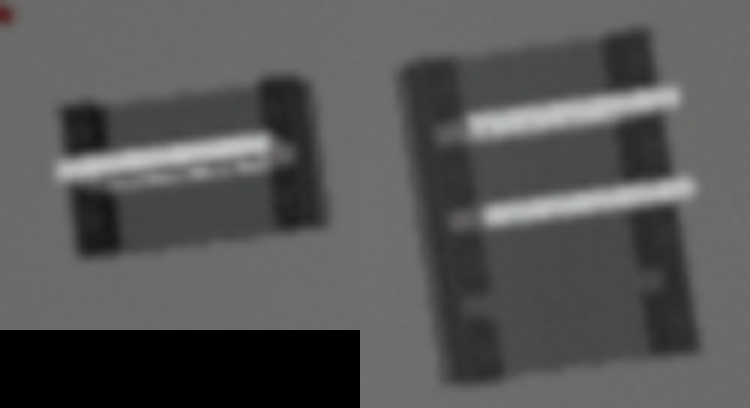

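Run:
```python
from h import *
p=shot('top')
def bar(n,a,b,o,z=.114):
    e=[ray(p,o[0]+u/6,o[1]+v/6,z) for u,v in(a,b)]
    d=e[0]-e[1]; print(n,((e[0]+e[1])/2).round(4),'len',np.linalg.norm(d).round(4),'ang(y->)',np.degrees(np.arctan2(-d[0],d[1])).round(2)); return (e[0]+e[1])/2
bar('panel',(58,170),(270,141),(210,185))
O=(323,190)
m2=bar('m2',(468,125),(680,97),O); m1=bar('m1',(485,217),(695,187),O)
print('free',(2*m1-m2).round(4), np.linalg.norm(m1-m2))
bar('notch',(475,305),(652,281),O,.05)
bar('rack near edge',(445,383),(700,352),O,.02);bar('rack far',(400,66),(650,30),O,.02)
# handle: bar ends in top picture
im=p['frame'];cv2.imwrite('pics/h.png',cv2.resize(im[165:260,275:370],None,fx=6,fy=6,interpolation=cv2.INTER_CUBIC)[:,:,::-1])
```

```text
panel [0.5502 0.2477 0.114 ] len 0.0969 ang(y->) 9.18
m2 [ 0.5686 -0.2464  0.114 ] len 0.0975 ang(y->) 8.88
m1 [ 0.5274 -0.2541  0.114 ] len 0.0965 ang(y->) 9.46
free [ 0.4862 -0.2618  0.114 ] 0.041913699888919936
notch [ 0.4861 -0.2552  0.05  ] len 0.0849 ang(y->) 9.03
rack near edge [ 0.4505 -0.2659  0.02  ] len 0.1243 ang(y->) 8.23
rack far [ 0.6047 -0.2412  0.02  ] len 0.1231 ang(y->) 9.57
```

View pics/h.png

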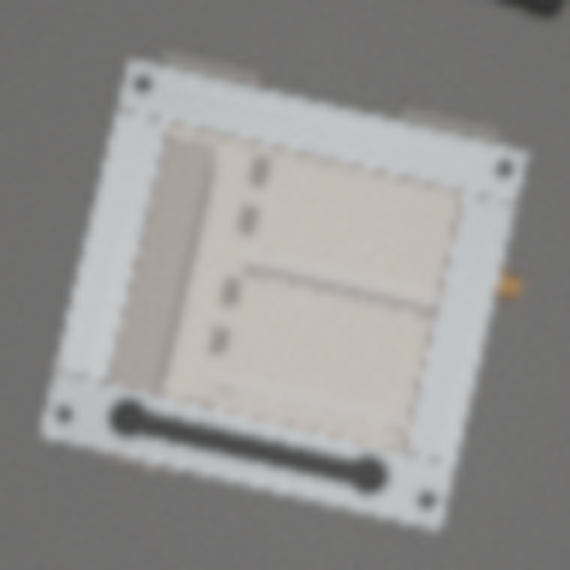

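```bash
python3 -m inch '{"delta_rot":[[0,0,-0.1],[0,0,-0.2],[0,0,-0.3],[0,0,-0.42],[0,0,-0.42],[0,0,-0.42],[0,0,-0.42],[0,0,-0.42],[0,0,-0.42],[0,0,-0.42],[0,0,-0.42]],"slide":[[0.2,-0.1,-0.3],[0.4,-0.2,-0.3],[0.6,-0.3,-0.3],[0.8,-0.4,-0.3],[1,-0.4,-0.3],[1,-0.4,-0.3],[1,-0.4,-0.3],[1,-0.4,-0.3],[1,-0.4,-0.3],[1,-0.4,-0.3],[1,-0.4,-0.3]],"claw":[-1,-1,-1,-1,-1,-1,-1,-1,-1,-1,-1]}' 60
python3 - <<'E'
from h import *
to([.5502,.2477,.19],np.radians(9.15)); print(r.observe()['qpos'])
import numpy as np
class P(dict):pass
p=shot('top')
O=(275,165)
def e(u,v,z): return ray(p,O[0]+u/6,O[1]+v/6,z)
a,b=e(127,418,.171),e(372,473,.171);d=a-b
print('handle',((a+b)/2).round(4),np.linalg.norm(d),np.degrees(np.arctan2(-d[0],d[1])))
c=[e(*q,.137) for q in((128,60),(528,152),(440,528),(42,435))]
d1=(c[0]+c[1]-c[2]-c[3])/2;d2=(c[0]+c[3]-c[1]-c[2])/2
print('lid ctr',np.mean(c,0),np.linalg.norm(d1),np.linalg.norm(d2),np.degrees(np.arctan2(d1[1],d1[0])),np.degrees(np.arctan2(-d2[0],d2[1])))
E
```

```text
t: 2.15
tcp_pos: [0.3513, -0.5034, 0.2673]
tcp_rot: [-0.0, 0.649, 0.761, 0.0]
ft_force: [0.4, 0.0, 0.2]
grip_width: 0.0853
t 2.15 tcp [ 0.3513 -0.5034  0.2673] F [0.4 0.  0.2] w 0.08529529532331193
slide [5.918 2.626 0.645]
drot [ 0.     -0.     -0.0003]
drot [-1.000e-04 -0.000e+00  9.997e-01]
[ 1.14325557  0.54841172 -0.36457361  1.47525075  0.20446017  1.15561329
  0.90358818]
handle [0.4784 0.0303 0.171 ] 0.10895022184829088 -11.276469480611302
lid ctr [0.54669828 0.01614095 0.137     ] 0.17230093665058102 0.18287153127402425 -11.717327892370344 -11.70547513230303
```

```bash
for i in 1 2 3; do python3 -m inch '{"delta_rot":[[0,0,0],[0,0,0],[0,0,0],[0,0,0]],"slide":[[0.33,0.2,0],[0.66,0.4,0],[0.99,0.6,0],[0.99,0.6,0]],"claw":[-1,-1,-1,-1]}' |tail -5; done
python3 - <<'E'
from h import *
to([.5502,.2477,.19],np.radians(9.15)); print(np.round(r.observe()['qpos'],2))
E
```

```text
t: 2.6
tcp_pos: [0.4082, -0.3662, 0.2684]
tcp_rot: [-0.0, 0.644, 0.765, 0.003]
ft_force: [0.7, 0.3, 0.6]
grip_width: 0.0853
t: 3.0
tcp_pos: [0.4625, -0.2281, 0.2702]
tcp_rot: [-0.0, 0.639, 0.769, 0.006]
ft_force: [0.1, 0.2, -0.5]
grip_width: 0.0853
t: 3.4
tcp_pos: [0.5139, -0.089, 0.2728]
tcp_rot: [-0.0, 0.634, 0.773, 0.009]
ft_force: [0.6, 0.3, -0.4]
grip_width: 0.0852
t 3.4 tcp [ 0.5139 -0.089   0.2728] F [ 0.6  0.3 -0.4] w 0.08520220698781468
slide [2.684 0.837 0.733]
drot [ 0.0042 -0.0039  0.012 ]
drot [ 0.006   0.0065 -0.988 ]
[ 0.47  0.4  -0.47  1.73  0.19  1.05  0.13]
```

```bash
for i in 1 2; do python3 -m inch '{"delta_rot":[[0,0,0],[0,0,0],[0,0,0],[0,0,0],[0,0,0]],"slide":[[0.33,0.13,0],[0.66,0.26,0],[0.99,0.39,0],[0.99,0.39,0],[0.99,0.39,0]],"claw":[-1,-1,-1,-1,-1]}' |tail -5; done
python3 - <<'E'
from h import *
to([.5502,.2477,.20],np.radians(9.15)); print(np.round(r.observe()['qpos'],2))
E
```

```text
t: 3.9
tcp_pos: [0.5367, 0.0372, 0.2748]
tcp_rot: [-0.0, 0.633, 0.774, 0.009]
ft_force: [-0.2, -0.7, -0.3]
grip_width: 0.085
t: 4.4
tcp_pos: [0.5594, 0.1616, 0.2764]
tcp_rot: [0.0, 0.634, 0.774, 0.008]
ft_force: [0.0, -0.6, 0.3]
grip_width: 0.0854
t 4.4 tcp [0.5594 0.1616 0.2764] F [ 0.  -0.6  0.3] w 0.08543732766888629
slide [0.712 0.058 0.644]
drot [ 0.0039 -0.0033  0.0122]
drot [ 0.0051  0.0061 -0.9877]
[-0.01  0.5  -0.49  1.56  0.24  1.13 -0.35]
```

Move above the panel (z 0.20), then look with the wrist camera.

```bash
python3 -m inch '{"delta_rot":[[0.004,-0.003,0.012],[0.004,-0.003,0.012],[0.004,-0.003,0.012],[0.004,-0.003,0.012],[0.004,-0.003,0.012],[0.004,-0.003,0.012]],"slide":[[0.3,0.03,0.1],[0.6,0.05,0.3],[0.71,0.06,0.5],[0.71,0.06,0.64],[0.71,0.06,0.64],[0.71,0.06,0.64]],"claw":[-1,-1,-1,-1,-1,-1]}'
python3 - <<'E'
from h import *
p=shot('wrist','w1.png'); print(p['origin'])
find(p,['panel','stand'])
y=np.radians(9.15);c=np.array([.5502,.2477,.114]);u=np.array([-np.sin(y),np.cos(y),0]);n=np.array([np.cos(y),np.sin(y),0])
print('pred ends',px(p,c+.048*u),px(p,c-.048*u))
to([.5502,.2477,.088],y)
E
```

```text
t: 5.0
tcp_pos: [0.5517, 0.2445, 0.2007]
tcp_rot: [0.0, 0.65, 0.76, -0.0]
ft_force: [0.7, 0.3, 0.1]
grip_width: 0.0851
[0.53925529 0.31152331 0.342852  ]
panel 0.63 [0.5485 0.255  0.1149] px [321. 187.]
panel 0.63 [0.6283 0.3748 0.0678] px [451.  35.]
panel 0.59 [0.4235 0.2096 0.0677] px [169. 203.]
stand 0.84 [0.5453 0.2502 0.0094] px [317. 166.]
pred ends [321.7442048  128.36368417] [322.09666475 258.85983987]
t 5.15 tcp [0.5517 0.2463 0.2019] F [ 0.3  1.  -0.5] w 0.08513935870888127
slide [ 0.012 -0.013  0.95 ]
drot [ 0.0008 -0.0003 -0.0006]
drot [-5.000e-04 -1.200e-03  9.994e-01]
```

View pics/w1.png

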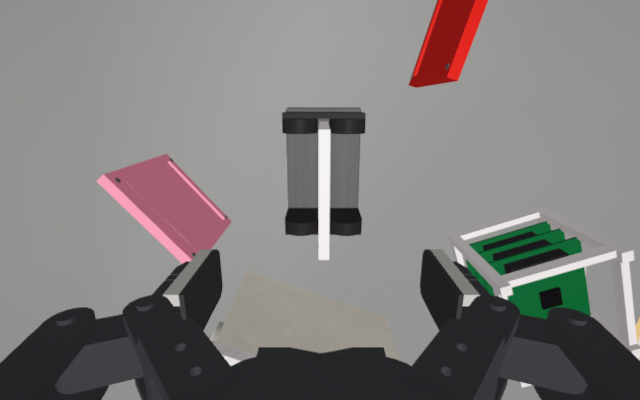

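The panel's top bar runs along column 323, from row 118 to 259, and is parallel to the finger pads. It matches the prediction to about 1 mm. Next I'll descend and grip.

```bash
python3 -m inch '{"delta_rot":[[0,0,0],[0,0,0],[0,0,0],[0,0,0],[0,0,0],[0,0,0],[0,0,0],[0,0,0],[0,0,0],[0,0,0],[0,0,0],[0,0,0],[0,0,0]],"slide":[[0.01,0,0.25],[0.01,0,0.5],[0.01,0,0.75],[0.01,0,0.9],[0.01,0,0.95],[0.01,0,0.95],[0.01,0,0.95],[0.01,0,0.95],[0.01,0,0.95],[0.01,0,0.95],[0.01,0,0.95],[0.01,0,0.95],[0.01,0,0.95]],"claw":[-1,-1,-1,-1,-1,-1,1,1,1,1,1,1,1]}' 60
python3 - <<'E'
from h import *
to(None,np.radians(9.15)); print(np.round(r.observe()['qpos'],2))
E
```

```text
t: 6.45
tcp_pos: [0.5522, 0.2479, 0.0884]
tcp_rot: [0.001, 0.649, 0.761, 0.002]
ft_force: [-0.4, 0.4, 1.7]
grip_width: 0.0068
t 6.45 tcp [0.5522 0.2479 0.0884] F [-0.4  0.4  1.7] w 0.006794999958545939
drot [ 0.0011 -0.0004 -0.0006]
drot [-6.000e-04 -1.700e-03  9.994e-01]
[-0.22  0.74 -0.39  1.7   0.38  0.77 -0.64]
```

```bash
for i in 1 2; do python3 -m inch '{"delta_rot":[[0,0,0],[0,0,0],[0,0,0],[0,0,0],[0,0,0],[0,0,0]],"slide":[[0,0,-0.15],[0,0,-0.35],[0,0,-0.6],[0,0,-0.85],[0,0,-0.98],[0,0,-0.98]],"claw":[1,1,1,1,1,1]}' | tail -5; done
python3 - <<'E'
from h import *
to([.486,-.261,.30],np.radians(9.15)); print(np.round(r.observe()['qpos'],2))
p=shot('scene','s2.png'); cv2.imwrite('pics/s2c.png',p['frame'][100:300,250:500,::-1])
E
```

```text
t: 7.05
tcp_pos: [0.5529, 0.2486, 0.2083]
tcp_rot: [0.002, 0.649, 0.761, 0.004]
ft_force: [-0.2, 0.9, -0.7]
grip_width: 0.0072
t: 7.65
tcp_pos: [0.5524, 0.2486, 0.3268]
tcp_rot: [0.002, 0.649, 0.761, 0.005]
ft_force: [-0.5, 0.9, -0.3]
grip_width: 0.0066
t 7.65 tcp [0.5524 0.2486 0.3268] F [-0.5  0.9 -0.3] w 0.0065900349899416
slide [-4.108 -1.216  0.195]
drot [ 0.0034 -0.0012 -0.0006]
drot [-0.0019 -0.0053  0.9994]
[-0.17  0.5  -0.49  1.41  0.24  1.28 -0.51]
```

View pics/s2c.png

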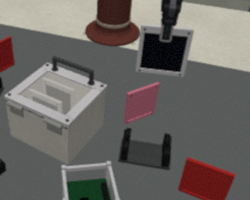

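The panel is held upright and clear of the stand, so I'll carry it over the box to the rack.

```bash
for i in 1 2 3 4; do python3 -m inch '{"delta_rot":[[0,0,0],[0,0,0],[0,0,0],[0,0,0],[0,0,0],[0,0,0]],"slide":[[-0.2,-0.06,0],[-0.45,-0.13,0],[-0.7,-0.21,0],[-0.9,-0.28,0],[-0.99,-0.3,0],[-0.99,-0.3,0]],"claw":[1,1,1,1,1,1]}' | sed -n '2,5p'; done
python3 - <<'E'
from h import *
to([.486,-.261,.30],np.radians(9.1)); print(np.round(r.observe()['qpos'],2))
E
```

```text
tcp_pos: [0.5346, 0.1229, 0.3227]
tcp_rot: [0.001, 0.65, 0.76, 0.002]
ft_force: [-0.8, -0.5, -1.0]
grip_width: 0.0066
tcp_pos: [0.5175, -0.0002, 0.3218]
tcp_rot: [0.0, 0.651, 0.759, 0.002]
ft_force: [0.4, 0.3, -0.2]
grip_width: 0.007
tcp_pos: [0.5007, -0.1227, 0.3212]
tcp_rot: [0.0, 0.651, 0.759, 0.002]
ft_force: [-0.2, -0.9, -1.1]
grip_width: 0.007
tcp_pos: [0.484, -0.245, 0.3205]
tcp_rot: [0.0, 0.651, 0.759, 0.003]
ft_force: [-0.2, 0.2, -1.7]
grip_width: 0.0071
t 10.1 tcp [ 0.484  -0.245   0.3205] F [-0.2  0.2 -1.7] w 0.0070795461142198835
slide [-0.135 -0.004  0.17 ]
drot [ 0.0015 -0.0012 -0.0019]
drot [-0.0018 -0.0023  0.9981]
[ 0.7   0.39 -0.39  1.59  0.15  1.19  0.43]
```

```bash
python3 -m inch '{"delta_rot":[[0.001,-0.001,-0.002],[0.001,-0.001,-0.002],[0.001,-0.001,-0.002],[0.001,-0.001,-0.002],[0.001,-0.001,-0.002],[0.001,-0.001,-0.002],[0.001,-0.001,-0.002]],"slide":[[-0.1,0,0],[-0.135,0,0.2],[-0.135,0,0.5],[-0.135,0,0.8],[-0.135,0,1],[-0.135,0,1],[-0.135,0,1]],"claw":[1,1,1,1,1,1,1]}' | sed -n '2,5p'
python3 -m inch '{"delta_rot":[[0,0,0],[0,0,0],[0,0,0],[0,0,0]],"slide":[[0,0,0.15],[0,0,0.3],[0,0,0.3],[0,0,0.3]],"claw":[1,1,1,1]}' | sed -n '2,5p'
python3 - <<'E'
from h import *
to([.486,-.261,.088],np.radians(9.1))
p=shot('wrist','w2.png'); q=shot('scene')
Y=np.radians(9.1);u=np.array([-np.sin(Y),np.cos(Y),0]);n=np.array([np.cos(Y),np.sin(Y),0])
c=np.array([.486,-.2605,0])
for k,nm in((-42,'slot'),(0,'m1'),(42,'m2')):
  for z in(.058,.114):
    o=c+n*(k+42)/1e3+[0,0,z]; print(nm,z,px(p,o+.048*u).round(1),px(p,o-.048*u).round(1))
cv2.imwrite('pics/s3.png',cv2.resize(q['frame'][120:245,170:290,::-1],None,fx=4.5,fy=4.5,interpolation=cv2.INTER_CUBIC))
E
```

```text
tcp_pos: [0.4882, -0.2594, 0.2011]
tcp_rot: [0.001, 0.648, 0.762, 0.001]
ft_force: [-0.1, -0.5, -0.3]
grip_width: 0.0071
tcp_pos: [0.4897, -0.2594, 0.1668]
tcp_rot: [0.002, 0.647, 0.762, 0.002]
ft_force: [-0.5, 0.5, -0.8]
grip_width: 0.0074
t 11.2 tcp [ 0.4897 -0.2594  0.1668] F [-0.5  0.5 -0.8] w 0.00736139029065246
slide [-0.008 -0.036  0.656]
drot [0.0017 0.0002 0.0011]
drot [-3.000e-04  2.700e-03 -9.989e-01]
slot 0.058 [317.5 131.6] [317.4 251.1]
slot 0.114 [317.2 139.7] [317.1 287.7]
m1 0.058 [374.4 131.8] [368.9 251.2]
m1 0.114 [389.9 139.9] [381.2 287.7]
m2 0.058 [431.1 131.9] [420.2 251.2]
m2 0.114 [462.4 140.1] [445.1 287.7]
```

View pics/w2.png

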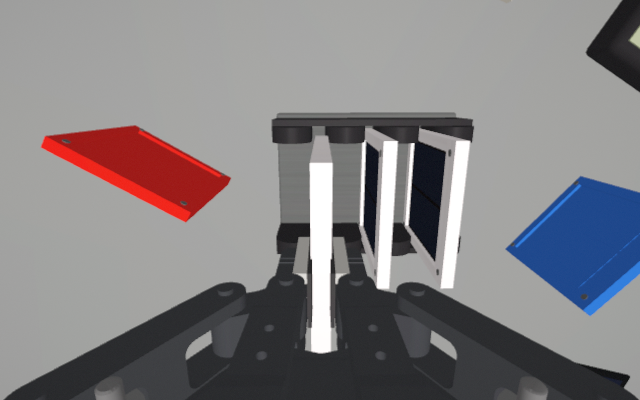

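View pics/s3.png

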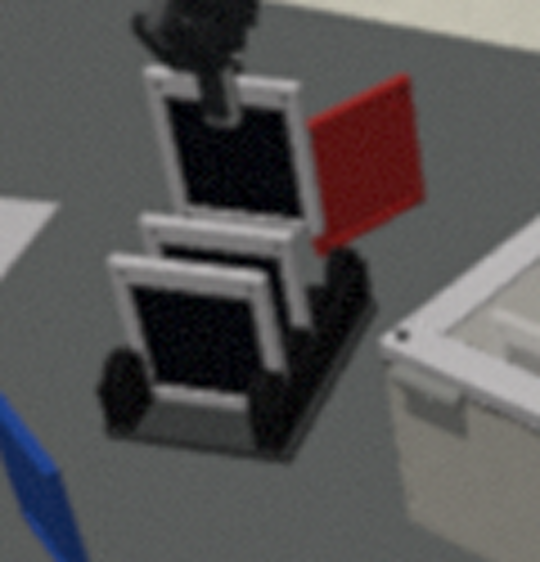

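The wrist view shows both mates within 1–2 px of the prediction (near ends at (383,287) and (447,287)), so the slot estimate holds. The panel is at column 320 and upright. I'll correct about 3 mm towards the robot and lower it slowly.

```bash
python3 -m inch '{"delta_rot":[[0.002,0,0.001],[0.002,0,0.001],[0.002,0,0.001],[0.002,0,0.001],[0.002,0,0.001],[0.002,0,0.001],[0.002,0,0.001]],"slide":[[-0.006,-0.03,0],[-0.006,-0.03,0.05],[-0.006,-0.03,0.1],[-0.006,-0.03,0.15],[-0.006,-0.03,0.2],[-0.006,-0.03,0.24],[-0.006,-0.03,0.24]],"claw":[1,1,1,1,1,1,1]}' | sed -n '2,5p'
python3 - <<'E'
from h import *
to([.487,-.2605,.089],np.radians(9.1))
E
```

```text
tcp_pos: [0.4859, -0.2606, 0.1371]
tcp_rot: [-0.001, 0.649, 0.761, -0.001]
ft_force: [0.7, -0.3, -1.6]
grip_width: 0.0071
t 12.0 tcp [ 0.4859 -0.2606  0.1371] F [ 0.7 -0.3 -1.6] w 0.007148348723202107
slide [-0.001  0.01   0.401]
drot [-0.0007 -0.      0.    ]
drot [ 0.    -0.001 -1.   ]
```

```bash
python3 -m inch '{"delta_rot":[[0,0,0],[0,0,0],[0,0,0],[0,0,0],[0,0,0],[0,0,0],[0,0,0],[0,0,0]],"slide":[[0,0.005,0.05],[0,0.005,0.1],[0,0.005,0.15],[0,0.005,0.2],[0,0.005,0.25],[0,0.005,0.3],[0,0.005,0.34],[0,0.005,0.34]],"claw":[1,1,1,1,1,1,1,1]}' | sed -n '2,5p'
python3 - <<'E'
from h import *
to([.487,-.2605,.088],np.radians(9.1))
E
```

```text
tcp_pos: [0.4866, -0.2605, 0.0956]
tcp_rot: [-0.001, 0.649, 0.761, -0.001]
ft_force: [1.2, -0.7, -1.0]
grip_width: 0.0072
t 12.8 tcp [ 0.4866 -0.2605  0.0956] F [ 1.2 -0.7 -1. ] w 0.00720623968288604
slide [-0.001  0.004  0.063]
drot [-0.0006 -0.0001  0.0001]
drot [ 2.000e-04 -1.000e-03 -9.999e-01]
```

```bash
for i in 1 2 3; do python3 -m inch '{"delta_rot":[[0,0,0],[0,0,0],[0,0,0]],"slide":[[0,0,0.01],[0,0,0.02],[0,0,0.022]],"claw":[1,1,1]}' | sed -n '2,5p'; done
```

```text
tcp_pos: [0.4867, -0.2605, 0.0931]
tcp_rot: [-0.001, 0.649, 0.761, -0.001]
ft_force: [0.6, 0.9, 0.4]
grip_width: 0.0065
tcp_pos: [0.4868, -0.2605, 0.0904]
tcp_rot: [-0.0, 0.649, 0.761, -0.001]
ft_force: [1.6, -0.3, -0.3]
grip_width: 0.0069
tcp_pos: [0.4871, -0.2607, 0.0883]
tcp_rot: [-0.0, 0.649, 0.761, -0.001]
ft_force: [0.9, 0.4, 5.4]
grip_width: 0.0069
```

The panel touched bottom at the expected height with 5 N. I'll release with a small opening.

```bash
python3 -m inch '{"delta_rot":[[0,0,0],[0,0,0],[0,0,0],[0,0,0],[0,0,0]],"slide":[[0,0,0],[0,0,0],[0,0,0],[0,0,0],[0,0,0]],"claw":[0.8,0.6,0.45,0.45,0.45]}'
python3 - <<'E'
from h import *
p=shot('wrist','w3.png')
find(p,['panel'])
E
```

```text
t: 14.2
tcp_pos: [0.4869, -0.2607, 0.0881]
tcp_rot: [-0.0, 0.649, 0.761, -0.001]
ft_force: [0.2, 1.5, 0.6]
grip_width: 0.0231
panel 0.55 [ 0.4801 -0.2417  0.1149] px [316. 238.]
```

View pics/w3.png

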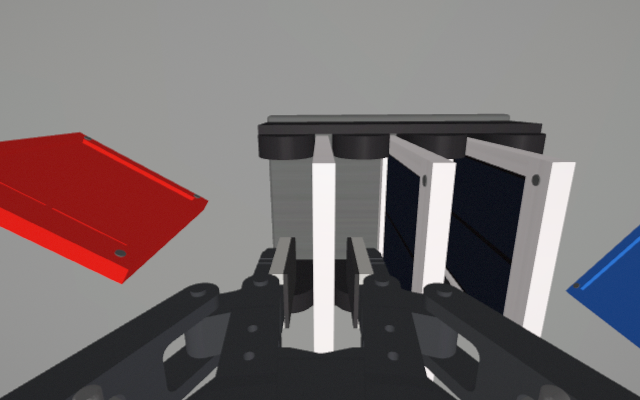

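The panel stands free between the open pads at column 323. Its top edge is level with the mates' (row 162). I'll retreat straight up.

```bash
python3 -m inch '{"delta_rot":[[0,0,0],[0,0,0],[0,0,0],[0,0,0],[0,0,0],[0,0,0]],"slide":[[0,0,-0.1],[0,0,-0.25],[0,0,-0.5],[0,0,-0.75],[0,0,-1],[0,0,-1]],"claw":[0.45,0.45,0.45,0.45,0.45,0.45]}'|sed -n '2,5p'
python3 -m inch '{"delta_rot":[[0,0,0],[0,0,0],[0,0,0],[0,0,0]],"slide":[[0,0,-0.3],[0,0,-0.55],[0,0,-0.55],[0,0,-0.55]],"claw":[0.45,-0.5,-1,-1]}'|sed -n '2,5p'
python3 - <<'E'
from h import *
to([.4784,.0303,.26],np.radians(-11.5))
p=shot('wrist'); q=shot('top','top2.png')
find(p,['panel','mate1']); find(q,['panel','mate1'])
# rays of handle ends not yet
E
```

```text
tcp_pos: [0.4901, -0.2614, 0.2136]
tcp_rot: [0.005, 0.649, 0.761, 0.001]
ft_force: [-0.1, 0.0, 1.0]
grip_width: 0.0234
tcp_pos: [0.4892, -0.261, 0.2799]
tcp_rot: [0.005, 0.649, 0.761, 0.001]
ft_force: [-0.4, 0.2, -0.9]
grip_width: 0.0661
t 15.3 tcp [ 0.4892 -0.261   0.2799] F [-0.4  0.2 -0.9] w 0.06607276874008944
slide [2.412 0.295 0.151]
drot [0.0029 0.0018 0.1145]
drot [-0.0025  0.0041 -0.8854]
panel 0.89 [ 0.4822 -0.2585  0.115 ] px [314. 173.]
mate1 0.78 [ 0.3592 -0.259   0.0731] px [197. 147.]
mate1 0.75 [ 0.7126 -0.2588  0.068 ] px [521. 197.]
mate1 0.74 [ 0.5688 -0.2405  0.0846] px [401. 163.]
panel 0.74 [0.6279 0.3854 0.0992] px [189. 182.]
panel 0.69 [ 0.4863 -0.2473  0.1153] px [419. 239.]
panel 0.51 [0.5512 0.0185 0.1335] px [322. 212.]
mate1 0.92 [ 0.7091 -0.2601  0.0677] px [421. 160.]
mate1 0.72 [ 0.3619 -0.2589  0.0631] px [419. 283.]
mate1 0.64 [ 0.5285 -0.2359  0.1159] px [415. 223.]
```

```bash
python3 -m inch '{"delta_rot":[[0.003,0.002,0.04],[0.003,0.002,0.08],[0.003,0.002,0.115],[0.003,0.002,0.115],[0.003,0.002,0.115],[0.003,0.002,0.115]],"slide":[[0.3,0.03,0],[0.6,0.06,0],[0.9,0.1,0],[1,0.12,0],[1,0.12,0],[1,0.12,0]],"claw":[-1,-1,-1,-1,-1,-1]}'|sed -n '2,5p'
python3 - <<'E'
from h import *
to([.4784,.0303,.25],np.radians(-11.5))
E
```

```text
tcp_pos: [0.4841, -0.1418, 0.2776]
tcp_rot: [-0.001, 0.775, 0.632, -0.001]
ft_force: [-0.2, 0.2, -0.5]
grip_width: 0.0857
t 16.2 tcp [ 0.4841 -0.1418  0.2776] F [-0.2  0.2 -0.5] w 0.08567020892518055
slide [ 1.395 -0.334  0.232]
drot [-0.0011 -0.0001 -0.0006]
drot [-2.000e-04  1.700e-03  9.994e-01]
```

```bash
for i in 1 2; do python3 -m inch '{"delta_rot":[[0,0,0],[0,0,0],[0,0,0],[0,0,0]],"slide":[[0.3,-0.07,0],[0.6,-0.15,0],[0.7,-0.17,0.05],[0.7,-0.17,0.05]],"claw":[-1,-1,-1,-1]}'|sed -n '2,3p';done
python3 - <<'E'
from h import *
p=shot('wrist','w4.png'); q=shot('top')
to([.4784,.0303,.157],np.radians(-11.5))
Y=np.radians(-11.6);u=np.array([-np.sin(Y),np.cos(Y),0]);c=np.array([.4784,.0303,.171])
print(px(p,c+.055*u),px(p,c-.055*u)); find(p,['lid_handle'])
O=(323,190);e=q['frame'][190:258,383:448,::-1];cv2.imwrite('pics/c2.png',np.vstack([cv2.resize(e,(520,544),interpolation=cv2.INTER_CUBIC)]))
E
```

```text
tcp_pos: [0.4808, -0.0553, 0.271]
tcp_rot: [-0.002, 0.774, 0.633, -0.001]
tcp_pos: [0.4777, 0.0305, 0.2645]
tcp_rot: [-0.002, 0.774, 0.633, -0.002]
t 17.1 tcp [0.478  0.028  0.2648] F [-0.2 -0.4  0.1] w 0.08571597684830047
slide [0.021 0.004 0.899]
drot [-0.0016  0.0006 -0.0012]
drot [9.000e-04 2.400e-03 9.988e-01]
[325.22211058 121.54281016] [324.31927901 266.56297699]
lid_handle 0.6 [0.5506 0.0338 0.133 ] px [409. 165.]
```

View pics/w4.png

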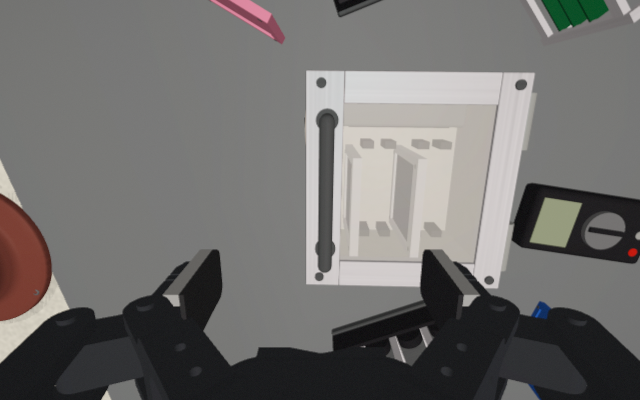

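View pics/c2.png

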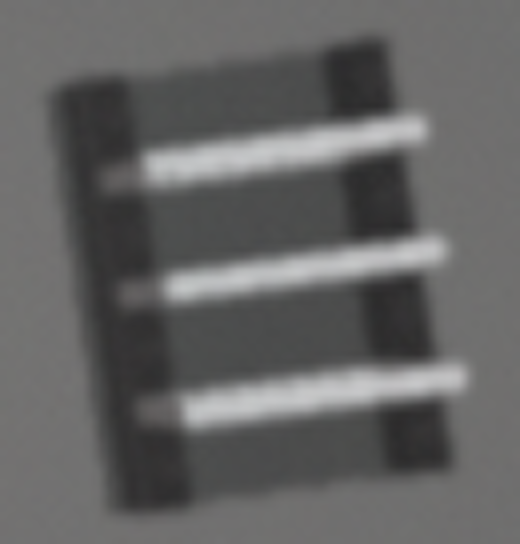

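The top view shows the panel in the free slot, parallel to and in line with both mates. In the wrist view the handle is at column 326, rows 120–267, within 1 px of the prediction. I'll descend and grip it.

```bash
python3 -m inch '{"delta_rot":[[0,0,0],[0,0,0],[0,0,0],[0,0,0],[0,0,0],[0,0,0],[0,0,0],[0,0,0],[0,0,0],[0,0,0],[0,0,0],[0,0,0],[0,0,0],[0,0,0]],"slide":[[0.02,0.01,0.25],[0.02,0.01,0.5],[0.02,0.01,0.75],[0.02,0.01,0.85],[0.02,0.01,0.89],[0.02,0.01,0.89],[0.02,0.01,0.89],[0.02,0.01,0.89],[0.02,0.01,0.89],[0.02,0.01,0.89],[0.02,0.01,0.89],[0.02,0.01,0.89],[0.02,0.01,0.89],[0.02,0.01,0.89]],"claw":[-1,-1,-1,-1,-1,-1,1,1,1,1,1,1,1,1]}' 40
python3 - <<'E'
from h import *
to([.4784,.0303,.157],np.radians(-11.5)); s=r.observe(); M=rot(s['tcp_rot']); print(np.round(s['qpos'],2))
h=np.array([np.cos(np.radians(-11.6)),np.sin(np.radians(-11.6)),0])
R0=np.hypot(.157,.046);a0=np.arctan2(.046,.157)
for d in range(0,61,10):
    a=a0+np.radians(d); w=h*(R0*np.cos(a0)-R0*np.cos(a))+[0,0,R0*(np.sin(a)-np.sin(a0))]
    print(d,w.round(4),'slide',(M.T@w/.12).round(3))
E
```

```text
t: 18.55
tcp_pos: [0.4802, 0.0299, 0.1584]
tcp_rot: [-0.001, 0.776, 0.631, -0.001]
ft_force: [3.0, -0.6, -0.5]
grip_width: 0.0092
t 18.55 tcp [0.4802 0.0299 0.1584] F [ 3.  -0.6 -0.5] w 0.009202383548713888
slide [ 0.    -0.015  0.012]
drot [-0.0008  0.0003 -0.0016]
drot [5.000e-04 1.300e-03 9.984e-01]
[ 0.13  0.47 -0.34  1.98  0.23  0.73 -0.55]
0 [0. 0. 0.] slide [0. 0. 0.]
10 [ 0.0102 -0.0021  0.0266] slide [ 0.     0.086 -0.222]
20 [ 0.0247 -0.0051  0.0509] slide [ 0.     0.209 -0.425]
30 [ 0.0431 -0.0089  0.0723] slide [ 0.001  0.365 -0.604]
40 [ 0.0649 -0.0133  0.0902] slide [ 0.001  0.551 -0.753]
50 [ 0.0895 -0.0184  0.1038] slide [ 0.002  0.759 -0.867]
60 [ 0.1159 -0.0238  0.113 ] slide [ 0.002  0.984 -0.944]
```

```bash
python3 -m inch '{"delta_rot":[[0,0,0],[0,0,0],[0,0,0],[0,0,0],[0,0,0],[0,0,0],[0,0,0],[0,0,0],[0,0,0],[0,0,0]],"slide":[[0,0.02,-0.07],[0,0.05,-0.14],[0,0.086,-0.222],[0,0.145,-0.325],[0,0.209,-0.425],[0,0.26,-0.485],[0,0.31,-0.545],[0,0.365,-0.604],[0,0.365,-0.604],[0,0.365,-0.604]],"claw":[1,1,1,1,1,1,1,1,1,1]}' 30
python3 - <<'E'
from h import *
to(np.array([.4802,.0299,.1584])+[.1159,-.0238,.113],np.radians(-11.5))
print((np.array([[.0649,-.0133,.0902],[.0895,-.0184,.1038]])+[.4802,.0299,.1584]))
s=r.observe();M=rot(s['tcp_rot'])
for w in([.0649,-.0133,.0902],[.0895,-.0184,.1038]): print((M.T@(np.array(w)+[.4802,.0299,.1584]-s['tcp_pos'])/.12).round(3))
E
```

```text
t: 19.55
tcp_pos: [0.5187, 0.0216, 0.2306]
tcp_rot: [-0.004, 0.776, 0.631, -0.005]
ft_force: [-7.6, 1.2, 2.8]
grip_width: 0.0089
t 19.55 tcp [0.5187 0.0216 0.2306] F [-7.6  1.2  2.8] w 0.008937750653932645
slide [ 0.004  0.654 -0.349]
drot [-0.0042  0.0011 -0.0013]
drot [0.0017 0.0065 0.9987]
[[0.5451 0.0166 0.2486]
 [0.5697 0.0115 0.2622]]
[ 0.003  0.222 -0.153]
[ 0.003  0.43  -0.269]
```

```bash
python3 -m inch '{"delta_rot":[[0,0,0],[0,0,0],[0,0,0],[0,0,0],[0,0,0],[0,0,0],[0,0,0],[0,0,0],[0,0,0],[0,0,0]],"slide":[[0,0.06,-0.045],[0,0.14,-0.1],[0,0.22,-0.153],[0,0.29,-0.195],[0,0.36,-0.233],[0,0.43,-0.269],[0,0.5,-0.297],[0,0.56,-0.32],[0,0.6,-0.335],[0,0.6,-0.335]],"claw":[1,1,1,1,1,1,1,1,1,1]}'
python3 - <<'E'
from h import *
to(np.array([.4802,.0299,.1584])+[.1159,-.0238,.113],np.radians(-11.5))
p=shot('wrist','w5.png');q=shot('scene','s5.png')
cv2.imwrite('pics/s5c.png',np.hstack([cv2.resize(q['frame'][110:260,230:380,::-1],(400,400),interpolation=cv2.INTER_CUBIC),p['frame'][:,120:520,::-1]]))
# expected front corners of lid at several angles in scene
h=np.array([np.cos(np.radians(-11.6)),np.sin(np.radians(-11.6)),0]);u=np.array([-h[1],h[0],0]);H=np.array([.632,-.0015,.125])
for d in(50,55,60,65):
    a=np.radians(d);ex=h*np.cos(a)-[0,0,np.sin(a)];ez=h*np.sin(a)+[0,0,np.cos(a)]
    print(d,[(px(q,H-.174*ex+.012*ez+s*.092*u)-[230,110]).dot(400/150*np.eye(2)).round(1) for s in(1,-1)],(H-.157*ex+.046*ez).round(4))
E
```

```text
t: 20.55
tcp_pos: [0.5891, 0.0066, 0.2738]
tcp_rot: [-0.004, 0.776, 0.631, -0.006]
ft_force: [-8.8, -0.4, 12.9]
grip_width: 0.0091
t 20.55 tcp [0.5891 0.0066 0.2738] F [-8.8 -0.4 12.9] w 0.00910998371976659
slide [0.008 0.058 0.02 ]
drot [-0.0042  0.0015 -0.0015]
drot [0.0023 0.0066 0.9984]
50 [array([306.9, 109.2]), array([124.6,  48.7])] [0.5677 0.0117 0.2748]
55 [array([299.1, 107.4]), array([114.7,  46.1])] [0.5807 0.009  0.28  ]
60 [array([290.5, 107.2]), array([104.1,  45. ])] [0.5941 0.0063 0.284 ]
65 [array([281.2, 108.8]), array([92.8, 45.4])] [0.6078 0.0035 0.2867]
```

View pics/s5c.png

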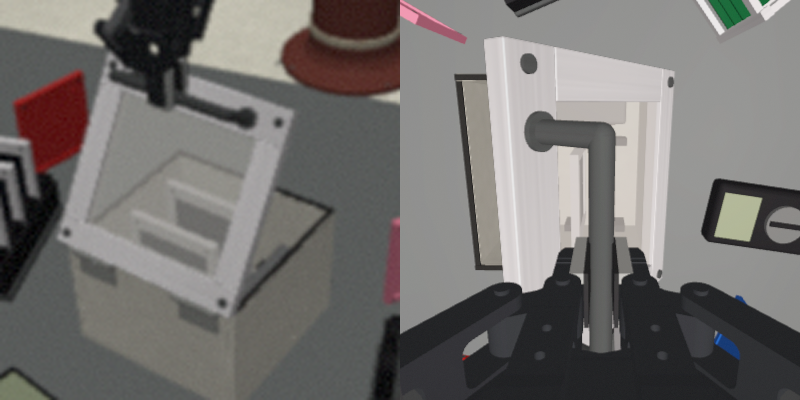

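The lid is near 58° (scene corner at (293,108); prediction for 60° is (290,107)). I'll nudge it forward a few millimetres and up slightly to relieve the force.

```bash
python3 -m inch '{"delta_rot":[[0,0,0],[0,0,0],[0,0,0],[0,0,0],[0,0,0],[0,0,0],[0,0,0],[0,0,0]],"slide":[[0,0.015,-0.01],[0,0.03,-0.015],[0,0.045,-0.015],[0,0.045,-0.015],[0,0.045,-0.015],[0,0.045,-0.015],[0,0.045,-0.015],[0,0.045,-0.015]],"claw":[1,1,1,1,1,1,1,1]}'
python3 - <<'E'
from h import *
q=shot('scene');w=shot('wrist');t=shot('top')
cv2.imwrite('pics/s6.png',cv2.resize(q['frame'][120:230,230:350,::-1],(720,660)[:2] if 0 else (600,550),interpolation=cv2.INTER_CUBIC))
s=r.observe(); print(s['t'],s['tcp_pos'],np.abs(s['qd']).max(),s['ft_force'],s['grip_width'])
h=np.array([np.cos(np.radians(-11.6)),np.sin(np.radians(-11.6)),0]);u=np.array([-h[1],h[0],0]);H=np.array([.632,-.0015,.125])
for d in(50,55,60,65):
    a=np.radians(d);ex=h*np.cos(a)-[0,0,np.sin(a)];ez=h*np.sin(a)+[0,0,np.cos(a)]
    print(d,[((px(q,H-.174*ex+.012*ez+k*.092*u)-[230,120])*5).round(0) for k in(1,-1)],'hinge',((px(q,H+.012*ez+.092*u)-[230,120])*5).round(0))
find(t,['panel'])
E
```

```text
t: 21.45
tcp_pos: [0.5939, 0.0056, 0.2755]
tcp_rot: [-0.004, 0.776, 0.631, -0.006]
ft_force: [-2.9, 0.5, -0.4]
grip_width: 0.0089
21.6 [0.59393598 0.00559736 0.27559704] 0.0026617202225423598 [-3.12271059  0.35544642 -0.2845177 ] 0.008980560247042092
50 [array([575., 155.]), array([234.,  41.])] hinge [434. 536.]
55 [array([561., 151.]), array([215.,  36.])] hinge [434. 538.]
60 [array([545., 151.]), array([195.,  34.])] hinge [433. 541.]
65 [array([527., 154.]), array([174.,  35.])] hinge [432. 543.]
panel 0.66 [ 0.4889 -0.2515  0.1139] px [420. 238.]
panel 0.64 [0.6292 0.3843 0.1011] px [189. 181.]
panel 0.57 [0.4253 0.2021 0.1042] px [253. 257.]
```

Run:
```python
from bench import r
print(r.close_job()); print(r.observe()['t'])
```

```text
the job is handed in; nothing more can be done
None
the job is handed in; nothing more can be done
```

The inspected panel is standing, released, in the rack's free slot, and I handed the job in while the gripper still held the lid at about 60°. No verdict was reported. The last clock reading before hand-in was 21.6 s, against the 59 s limit.

**Panel:**
- I lowered it until it touched bottom at about 5 N, at the same tool height as when I gripped it, then let go.
- The wrist and top views showed it upright, level and parallel with the two panels already there. The gripper drew back without touching them.
- The detector's last position for it was (0.489, -0.252) against a slot middle of (0.487, -0.2605). That is about 9 mm away, nominally past the 8 mm limit.
- Earlier readings ranged from 2 to 13 mm away. I trust the released grip pose, which was within 1 mm of the slot middle.

**Lid:**
- From the handle's travel it is at about 59°.
- The last picture, taken before a final forward nudge of about 5 mm, showed about 58.5°.
- At the end the arm was still (joint speeds under 0.003 rad/s), the fingers were closed on the handle bar, and the outside force was about 3 N.

**Not checked:** I had used up my picture views, so I could not look at the final lid pose and relied on the arm's own readings. I did not measure the multimeter or the satellite frame again at the end; no move went near them.

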